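# Take a cooled driver module apart into its rework fixtures

## Robot

A 7-joint arm with a two-finger parallel gripper is mounted at the origin on a cart in front of the work surface, level with it; the furniture and walls round the work are solid. World frame = base frame: x ahead of the robot, y to its left, z up, the work surface at z = 0. Lengths are in m, angles in rad, forces in N, time in s.
With the tool pointing down it reaches from about 0.4 to 0.85 m from the base axis. Payload 6.9 kg.
Tool frame: the origin (TCP) lies at the very end of the fingers, on their centre line; the grasp point (between the pads) lies 19 mm behind it (grip_point_offset is the distance from the TCP to the grasp point, in m); z points along the fingers, y is the line along which they close (so a half turn about z gives the same grasp; the last joint's range is limited). The gripper opens to 85 mm and grips with 20 to 120 N. Pads are 22 mm wide; open, the fingers measure 114 mm over their backs; the gripper's body (76 mm by 85 mm) begins 54 mm behind the grasp point. The pads swing forward as they close: fully open they stand 13 mm farther back than shut.
Start: joints at [1.375, 0.507, -0.238, 1.5, 0.126, 1.149, -0.155], TCP at [0.185, -0.597, 0.231] pointing down, gripper open.
Joint ranges: [-3.08, 3.08], [-0.24, 2.05], [-1.43, 1.35], [0, 2.5], [-1.52, 4.66], [0.17, 1.96], [-2.89, 2.89]. Speed limits (rad/s): [2.39, 2.39, 3.14, 3.14, 3.14, 3.14, 3.14].

## Interface

Orientations are given as a unit quaternion [x, y, z, w].
In Python, from rig import sense, read_camera, camera_model, job_done, grip_point_offset gives the robot as it stands. The module is installed in compiled form; this text tells all that it offers.
- The arm moves only by the tool jog_arm, never from a script. Its argument "increments" is a list that holds one entry, the list of rows, each a list of 4 numbers: the shift along the tool's x, y, z scaled (see below), then the turn about the tool's z scaled (see below). A call has 1 to 12 rows; each row shifts and turns the commanded pose from where the row before left it, along the tool's axes as they then stand; what a row does not reach is not made up. The controller multiplies each number of a shift by 500 mm and each number of a turn by pi/4 rad. A row lasts 1/12 s, in which the tool goes at most 41.7 mm and 7.16 degrees, less where a joint would pass 70% of its speed; a pose out of reach is approached as far as the arm can. A call with a number of a shift or a turn outside -1 to 1 is refused whole. A call with a gripper value outside its range is refused whole. "jaw" is the opening, from -1 (shut) to 1 (fully open), set as the call begins (left out, the last holds). The fingers move at their own pace and stop on an object; "newtons" is the grip in N (left out, the last holds). Time passes only in rows, so rows that do not move let the fingers close. It gives the time, the measured TCP pose, the force, the opening and the grip force at its end, in the units of the state.
- sense(): the state, without advancing time (a new reading comes with each control period).
- read_camera(name): name is "scene" or "side" or "wrist"; returns (picture, depth): 400x640x3 uint8, blue, green, red; 400x640 float32, m along the optical axis (not along the pixel's ray), 0 where there is no reading.
- camera_model(name): a dict with "fx", "fy", "cx", "cy" (pixels), "distortion" ([k1, k2, p1, p2, k3] as OpenCV has them; the pictures are not rectified), "rvec" (rotation vector, rad) and "tvec" (3), from world to camera coordinates, as OpenCV has them; the wrist camera has in their place "mount" (4x4, takes a point from camera to tool coordinates, whose origin is the TCP and whose axes are the flange's). Camera axes: x right, y down, z forward; pixel columns grow to the right and rows downward; lengths in m; the calibration is good to about 2 mm. A picture is of the moment at which its call begins: read the wrist's pose just before it. camera_model takes no time and is no camera call.
- job_done(): hands the job in; it is judged then, once.
The state is a dict: "time": time; "joint_pos": joint angles; "qvel": joint speeds; "tau": joint torques, N m; "eef_pos": TCP position; "tcp_rot": TCP orientation; "wrist_force": force on the tool from outside, world axes, zero at the start; "moment": the same for the moment, N m; "grip_width": opening from 0.0 (shut) to 1.0 (fully open); "grip_force": force on a finger pad.
Only numpy, scipy, OpenCV 4.12 (cv2) and the standard library are available. Lean on these libraries where they do the work, as an engineer would, in place of code of your own. Each camera call takes 0.05 s, during which the arm holds its last target. There are 200 camera calls.

## Task

The screws are out of the stacked driver module: take it apart from the top down, one part at a time, without shifting what is still stacked below. Seat each part flat in its own fixture: the fan on the orange stand, the heat sink in the white ribbed tray, the blue board in the grey cradle with its green plug pointing out through the cradle's open end, and last the steel pan on the plywood tray. Set the parts down rather than dropping them, let go of everything, and do not disturb the flux bottle or the screwdriver.

Things in the scene. Friction and masses are not known exactly. Their poses are not given: they have to be found in the camera images.
- fan: black cooling fan, 40 x 40 mm square and 20 mm tall, 45 g, loose, lying flat on the heat sink, top of the stack. Origin: centre of its underside; z up, sides parallel to x and y. Grip it across x or y; any quarter turn is as good.
- heat_sink: bare aluminium heat sink with upright fins, 48 (x) x 62 (y) x 25 mm tall, 180 g, loose, second in the stack, lying on the board between two low black stops (2.5 mm high). Origin: centre of its underside; y along its fins, z up. Grip it across x (48 mm), on the outer fins.
- board: blue circuit board with aluminium back, 56 (x) x 98 (y) x 4 mm, 120 g, third in the stack: underside 26 mm above the pan's, on its standoffs, corner notches round the pan's studs (lift straight up). Green plug on the +y end sticks out 14 mm (26 wide, 10 high); capacitors 12 mm high at -y. Origin: centre of the plate's underside, z up. Grip the long edges mid-way, across x; 10 mm free below.
- pan: bare steel mounting pan, bottom of the stack, 66 (x) x 116 (y) mm, long side walls 14 mm high, ends 8 mm, 250 g, loose on the table. At its corners four brass standoffs to 26 mm and 4 mm thick studs to 36 mm above its underside; the studs end 6 mm above the board. Origin: centre of its underside; z up. Grip it by the side walls, across x (66 mm).
- fan_stand: orange plastic stand for the fan, fixed: plate 78 x 78 x 12 mm with a round air hole, and four L-shaped corner guides 6 mm high round a 52 x 52 mm pocket. Origin: centre of its underside, under the pocket's centre; the fan's seat is 12 mm above it. Between the guides the sides are open for 36 mm.
- sink_tray: white plastic tray with six drain ribs, for the heat sink, fixed: 90 (x) x 104 (y) mm. Seat (rib tops) 12 mm above its underside; four corner guides rise 6 mm above it round a 62 (x) x 76 (y) mm pocket, open for 50 mm in the middle of the long sides. Origin: centre of its underside, below the pocket's centre. The heat sink's y lies along the tray's y, either way round.
- board_cradle: grey plastic cradle for the board, fixed: base 86 (x) x 126 (y) x 6 mm; a ledge across each end, top 24 mm above the underside, carries the board's ends. Pocket 68 (x) x 108 (y) mm. The -y end has a closed wall 35 mm high; the +y end is open for 38 mm in the middle, for the plug (turned round, the board cannot seat). Sides open for 76 mm. Origin: centre of its underside.
- pan_tray: plywood tray for the pan, fixed: 102 (x) x 152 (y) x 9 mm, with four L-shaped wooden corner guides 7 mm high round a pocket of 80 (x) x 130 (y) mm, open for about 98 mm along the long sides. Origin: centre of its underside; the pan's seat is 9 mm above it. The pan lies with its y along the tray's y, either way round.
- flux_bottle: small white flux bottle with a red spout, 41 mm across, 112 mm tall, standing loose; to be left alone. Origin: centre of its underside.
- screwdriver: screwdriver with a red handle, 188 mm long, 22 mm thick, lying loose; to be left alone. Origin: its middle, at the table.
There are look-alikes about, which are no part of the job. What is meant by the fan is not purple, and is the smaller of those in its own colour.

How it is judged:
On the way, in this order (a step that is already met when the one before it is completed fails the run):
1. the fan lies released on the orange stand; heat sink, board and pan still stand stacked where they were (within 30 mm) (horizontal distance between fan and fan_stand below 0.01 m and z of fan in the frame of fan_stand between 0.009 and 0.015 m and angle between fan's own z axis and vertical below 0.06 rad and linear speed of fan below 0.02 m/s and contact force between the fingers and fan below 0.05 N and distance of each of heat_sink, board, pan from where it was at the start of the episode below 0.03 m), for 0.2 s.
2. the heat sink lies released in the white tray; board and pan still where they were (within 30 mm) (horizontal distance between heat_sink and sink_tray below 0.012 m and z of heat_sink in the frame of sink_tray between 0.009 and 0.015 m and angle between heat_sink's own z axis and vertical below 0.06 rad and linear speed of heat_sink below 0.02 m/s and contact force between the fingers and heat_sink below 0.05 N and angle between the y axis of heat_sink and the y axis of sink_tray, either way round below 0.3 rad and distance of each of board, pan from where it was at the start of the episode below 0.03 m), for 0.2 s.
3. the board lies released in the grey cradle, plug out through the open end; the pan still where it was (within 30 mm) (horizontal distance between board and board_cradle below 0.01 m and z of board in the frame of board_cradle between 0.021 and 0.027 m and angle between board's own z axis and vertical below 0.06 rad and linear speed of board below 0.02 m/s and contact force between the fingers and board below 0.05 N and angle between the y axis of board and the y axis of board_cradle, either way round below 0.3 rad and distance of pan from where it was at the start of the episode below 0.03 m), for 0.2 s.
At the end, for the whole second after the job is handed in: All four lie flat (3 mm, 0.06 rad), still and released in their fixtures: fan within 10 mm of the orange stand's centre, heat sink 12 mm of the white tray's, board 10 mm of the grey cradle's, plug at the open end, pan 13 mm of the plywood tray's; long axes within 0.3 rad (horizontal distance between fan and fan_stand below 0.01 m and z of fan in the frame of fan_stand between 0.009 and 0.015 m and angle between each of fan, heat_sink, board, pan's own z axis and vertical below 0.06 rad and linear speed of each of fan, heat_sink, board, pan below 0.02 m/s and contact force between the fingers and fan below 0.05 N and horizontal distance between heat_sink and sink_tray below 0.012 m and z of heat_sink in the frame of sink_tray between 0.009 and 0.015 m and contact force between the fingers and heat_sink below 0.05 N and angle between the y axis of heat_sink and the y axis of sink_tray, either way round below 0.3 rad and horizontal distance between board and board_cradle below 0.01 m and z of board in the frame of board_cradle between 0.021 and 0.027 m and contact force between the fingers and board below 0.05 N and angle between the y axis of board and the y axis of board_cradle, either way round below 0.3 rad and horizontal distance between pan and pan_tray below 0.013 m and z of pan in the frame of pan_tray between 0.006 and 0.012 m and contact force between the fingers and pan below 0.05 N and angle between the y axis of pan and the y axis of pan_tray, either way round below 0.3 rad); the robot touches nothing.
It fails at once if the fan is dropped (moves faster than 0.5 m/s while out of the gripper) (contact force between the fingers and fan below 0.05 N and linear speed of fan above 0.5 m/s).
It fails at once if the heat sink is dropped (moves faster than 0.5 m/s while out of the gripper) (contact force between the fingers and heat_sink below 0.05 N and linear speed of heat_sink above 0.5 m/s).
It fails at once if the board is dropped (moves faster than 0.5 m/s while out of the gripper) (contact force between the fingers and board below 0.05 N and linear speed of board above 0.5 m/s).
It fails at once if the pan is dropped (moves faster than 0.5 m/s while out of the gripper) (contact force between the fingers and pan below 0.05 N and linear speed of pan above 0.5 m/s).
It fails at once if the flux bottle or the screwdriver is moved more than 30 mm or the bottle is tipped (distance of any of flux_bottle, screwdriver from where it was at the start of the episode above 0.03 m or angle between flux_bottle's own z axis and vertical above 0.4 rad).
It also fails if it takes over 115 s, if anything falls off the work surface, if the arm or the gripper's body presses on something with over 40 N, if the wrist force passes 120 N, or if a joint passes its speed limit or range.

## Working session

There is one attempt and no reset: what is moved stays moved. The work goes in short steps, Python scripts to look and compute and a tool call to move; the robot and the scene stay as the last step left them, time stands still between calls to the robot, and variables do not carry over. Pictures are saved under pics/ and viewed, at most 15 in all, crops included, and the job is handed in when it is done.

Besides the shell and the picture viewer there is one more tool, called after ">>>" by a JSON object that holds its "api" and its "payload", one argument or row to a line. jog_arm: Moves the arm, as the interface text tells. Shifts and turns lie within -1 to 1; 1 stands for 500 mm of shift or pi/4 rad of turn. Its arguments: {"type":"object","properties":{"increments":{"type":"array"},"jaw":{"type":"number"},"newtons":{"type":"number"}},"required":["increments"]}

```bash
mkdir -p pics; cat > h.py <<'E'
import numpy as np, cv2
from rig import *
from scipy.spatial.transform import Rotation as R
def cloud(name):
    s=sense(); im,d=read_camera(name); m=camera_model(name)
    K=np.array([[m['fx'],0,m['cx']],[0,m['fy'],m['cy']],[0,0,1]])
    v,u=np.mgrid[0:400,0:640]
    p=cv2.undistortPoints(np.stack([u.ravel(),v.ravel()],1).astype(np.float64)[:,None],K,np.array(m['distortion'])).reshape(400,640,2)
    c=np.dstack([p*d[...,None],d])
    if 'mount' in m:
        M=np.array(m['mount']); t=c@M[:3,:3].T+M[:3,3]
        w=t@R.from_quat(s['tcp_rot']).as_matrix().T+np.array(s['eef_pos'])
    else:
        w=(c-np.ravel(m['tvec']))@R.from_rotvec(np.ravel(m['rvec'])).as_matrix()
    w[d==0]=np.nan
    return im,d,w
E
python3 - <<'E'
from h import *
s=sense();print(s,grip_point_offset)
for n in('scene','side','wrist'):
    im,d,w=cloud(n);cv2.imwrite(f'pics/{n}0.png',im);np.savez(f'{n}0.npz',im=im,w=w)
    m=camera_model(n);print(n,m)
E
```

```text
{'time': 0.0, 'joint_pos': array([ 1.37549958,  0.50832209, -0.23752397,  1.50113274,  0.1257066 ,
        1.14887086, -0.154784  ]), 'qvel': array([-0.0008659 ,  0.00187192,  0.00050032, -0.0001948 , -0.00030633,
       -0.00106765,  0.0001404 ]), 'tau': array([-9.55015494e-04, -6.20599937e+01, -2.18749791e+00, -2.49657530e+01,
        1.25248081e-02,  1.20029814e-02,  1.98394628e-05]), 'eef_pos': array([ 0.18495432, -0.5964912 ,  0.23043944]), 'tcp_rot': array([ 9.88708449e-01,  1.49849404e-01, -1.48954189e-04, -8.58766892e-04]), 'wrist_force': array([-0.35723379,  0.18847361,  0.80786067]), 'moment': array([ 0.04194468, -0.05581784,  0.03928261]), 'grip_force': 0.0, 'grip_width': 0.9964397480548003} 0.0187
scene {'fx': 413.32683755801423, 'fy': 413.32683755801423, 'cx': 322.70210266402563, 'cy': 201.2634570831566, 'distortion': array([0.00900753, 0.        , 0.        , 0.        , 0.        ]), 'rvec': array([ 1.19935626, -1.93688271,  1.16993463]), 'tvec': array([0.35556644, 0.25108221, 0.72020238])}
side {'fx': 417.180003773939, 'fy': 417.180003773939, 'cx': 323.49738517830167, 'cy': 188.0992181132571, 'distortion': array([-0.0723836,  0.       ,  0.       ,  0.       ,  0.       ]), 'rvec': array([ 2.16508782, -0.08780843,  0.03839146]), 'tvec': array([-0.50508123,  0.1628916 ,  0.78383854])}
wrist {'fx': 286.3684188543138, 'fy': 286.3684188543138, 'cx': 325.0685050737868, 'cy': 203.14834306728443, 'distortion': array([-0.04407605,  0.        ,  0.        ,  0.        ,  0.        ]), 'mount': array([[-1.05660636e-03, -9.63434512e-01, -2.67941832e-01,
         6.73215112e-02],
       [ 9.99999434e-01, -9.83545460e-04, -4.06894756e-04,
         5.81919209e-04],
       [ 1.28483478e-04, -2.67942110e-01,  9.63435005e-01,
        -1.42222710e-01],
       [ 0.00000000e+00,  0.00000000e+00,  0.00000000e+00,
         1.00000000e+00]])}
```

View pics/scene0.png

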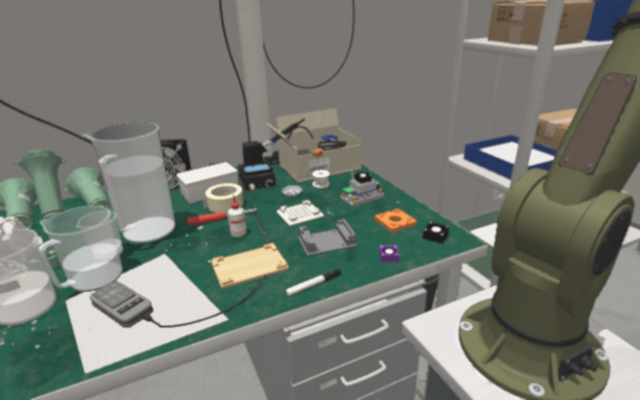

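View pics/side0.png

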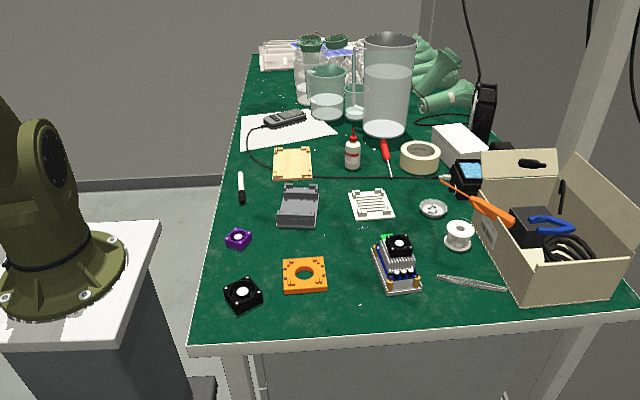

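The scene view shows the whole bench. In the side view the stack is at about (397,262), the orange stand at (304,275), the white tray at (371,204), the cradle at (298,206) and the plywood tray at (292,163). The bottle is at (352,148) and the screwdriver at (386,155). The decoy fans are at (238,238) and (242,295). Next I measure from the point clouds.

```bash
cat > m.py <<'E'
from h import *
def rect(pts,tag):
    pts=pts[np.isfinite(pts).all(1)]
    (c,sz,a)=cv2.minAreaRect((pts[:,:2]*1000).astype(np.float32))
    print(tag,len(pts),'c',np.round(c,1),'size',np.round(sz,1),'ang',round(a,1),'z',np.round(np.percentile(pts[:,2],[2,50,98])*1000,1))
    return c,sz,a
E
python3 - <<'E'
from m import *
D=np.load('side0.npz');im,w=D['im'],D['w'];hsv=cv2.cvtColor(im,cv2.COLOR_BGR2HSV)
def box(u0,u1,v0,v1,m,tag):
    k=np.zeros((400,640),bool);k[v0:v1,u0:u1]=True;k&=m
    k=cv2.erode(k.astype(np.uint8),np.ones((2,2)))>0
    return rect(w[k],tag)
z=w[...,2]*1000
H,S,V=hsv[...,0],hsv[...,1],hsv[...,2]
print('table z',np.nanmedian(z[310:330,440:600]),np.nanmedian(z[200:230,330:345]))
org=(H<20)&(S>150)
box(270,340,245,300,org&(z>8),'stand'); box(270,340,245,300,(z>15)&org,'stand guides')
box(340,405,180,225,(z>8),'sink_tray');box(340,405,180,225,(z>14.5),'tray guides')
box(270,325,178,232,(z>2),'cradle');box(270,325,178,232,(z>30),'cradle wall')
box(265,318,140,185,(z>5),'pan_tray');box(265,318,140,185,(z>12.5),'pan guides')
box(340,365,120,175,(z>10),'bottle')
box(375,398,130,182,(z>4)&(H<180),'sd')
box(360,430,225,300,z>3,'stack');box(360,430,225,300,z>70,'fan');box(360,430,225,300,(z>45)&(z<63),'sink')
for lo in range(0,90,5):
    k=(z>lo)&(z<lo+5);k[:225]=0;k[300:]=0;k[:,:360]=0;k[:,430:]=0;print(lo,k.sum(),end=' ')
box(430,480,215,255,z>5,'spool');box(475,640,150,300,z>30,'cbox');box(432,512,268,295,z>3,'tweezer');box(415,450,195,220,z>3,'dish')
box(215,265,270,320,z>5,'bigfan')
E
```

```text
table z -2.398789994445103 -2.2439082722574355
stand 487 c [466.2 -45.2] size [72.9 77.3] ang 0.5 z [ 8.9 11.3 17. ]
stand guides 6 c [483.5 -54.2] size [77.6 29.8] ang 52.7 z [15.6 16.5 17.4]
sink_tray 184 c [627.5 163.3] size [72.9 87.9] ang 3.0 z [ 8.2 11.3 17.5]
tray guides 20 c [627.9 162.1] size [70.2 83.9] ang 2.0 z [14.7 15.5 17.7]
cradle 1392 c [460.3 192.1] size [102.2 202.6] ang 4.0 z [ 2.4 10.9 32.9]
cradle wall 68 c [463.  158.6] size [118.3  75.9] ang 81.9 z [30.2 32.1 34.5]
pan_tray 834 c [451.7 359.3] size [147.1  98.3] ang 89.9 z [ 5.1  6.8 14.5]
pan guides 19 c [450.3 359.1] size [143.3  94.4] ang 88.3 z [12.6 13.7 15.4]
bottle 373 c [645.7 429.7] size [231.1  35.5] ang 68.1 z [12.5 48.6 88.5]
sd 266 c [703.1 393.1] size [234.6  62.2] ang 74.1 z [ 4.9 15.5 25.4]
stack 1686 c [636.7 -42.2] size [ 64.8 120.6] ang 6.1 z [ 5.3 42.2 74.4]
fan 156 c [640.  -45.3] size [38.9 39.7] ang 0.3 z [70.3 72.9 75.7]
sink 282 c [637.4 -44.1] size [47.9 64.4] ang 4.0 z [45.4 52.8 59.6]
0 775 5 116 10 109 15 33 20 58 25 226 30 166 35 164 40 138 45 119 50 162 55 71 60 88 65 132 70 244 75 20 80 0 85 0 spool 634 c [803.9  33. ] size [97.6 51.2] ang 26.4 z [ 6.9 35.2 38.7]
cbox 19432 c [943.2  63.9] size [443.1 282.7] ang 89.6 z [ 35.2  97.5 182.5]
tweezer 200 c [775.8 -93.3] size [125.2  54. ] ang 2.4 z [ 3.2 11.8 34.1]
dish 77 c [767.7 136.1] size [51.3 56.3] ang 13.7 z [ 3.4  6.3 11.6]
bigfan 803 c [357.7 -92. ] size [50.4 53.9] ang 33.0 z [ 6.7 19.6 25.5]
```

```bash
python3 -c "
import cv2
a=cv2.imread('pics/side0.png')
cv2.imwrite('pics/crop0.png',cv2.resize(a[135:305,220:445],None,fx=3.5,fy=3.5,interpolation=2))"
```

```text
(no output)
```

View pics/crop0.png

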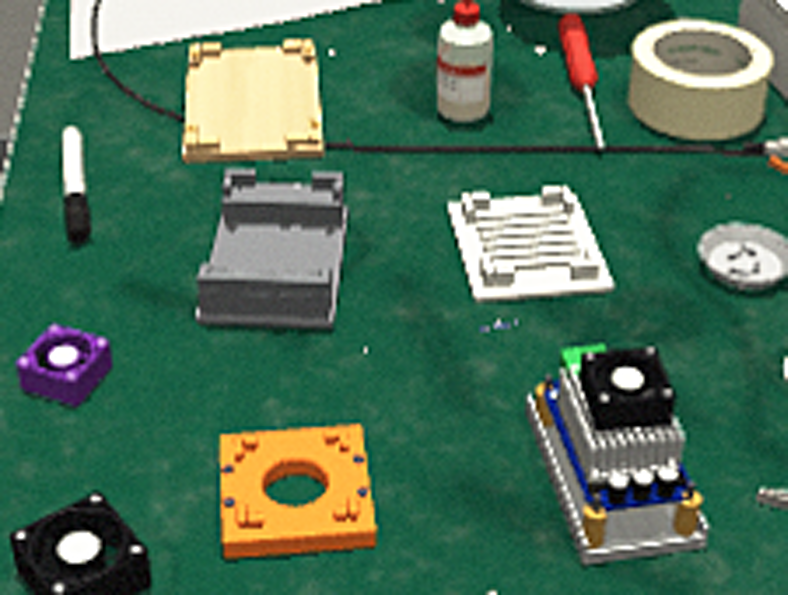

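The crop shows the stack's green plug at its far (+y) end. The cradle's closed wall is at the near (-y) end and its open end is far, so no turn-around is needed. Heights match the sizes given (fan top about 75 mm once the 2.3 mm table bias is added). Moving to look from above.

>>> {"api": "jog_arm", "payload": {
  "increments": [
    [[0.066,-0.044,0,0],[0.066,-0.044,0,0],[0.066,-0.044,0,0],[0.066,-0.044,0,0],[0.066,-0.044,0,0],[0.066,-0.044,0,0],[0.066,-0.044,0,0],[0.066,-0.044,0,0],[0.066,-0.044,0,0],[0.066,-0.044,0,0],[0.066,-0.044,0,0],[0.066,-0.044,0,0]]
  ],
  "jaw": 1,
  "newtons": 30
}}

```text
time: 1.15
eef_pos: [0.4859, -0.2258, 0.2312]
tcp_rot: [0.989, 0.15, -0.0, -0.0]
wrist_force: [0.3, 0.1, -0.9]
grip_width: 1.0
grip_force: 0.0
```

>>> {"api": "jog_arm", "payload": {
  "increments": [
    [[0.066,-0.044,0,0],[0.066,-0.044,0,0],[0.066,-0.044,0,0],[0.066,-0.044,0,0],[0.066,-0.044,0,0],[0.066,-0.044,-0.04,0],[0,0,0,-0.15],[0,0,0,-0.15],[0,0,0,-0.15],[0,0,0,-0.15],[0,0,0,-0.15],[0,0,0,-0.15]]
  ]
}}

```text
time: 2.15
eef_pos: [0.6334, -0.0447, 0.2497]
tcp_rot: [0.874, 0.485, -0.0, -0.0]
wrist_force: [0.2, 0.1, -0.1]
grip_width: 1.004
grip_force: 0.0
```

>>> {"api": "jog_arm", "payload": {
  "increments": [
    [[0,0,0,-0.15],[0,0,0,-0.15],[0,0,0,-0.15],[0,0,0,-0.15],[0,0,0,-0.12],[0,0,0,0],[0,0,0,0],[0,0,0,0]]
  ]
}}

```text
time: 2.82
eef_pos: [0.6335, -0.0448, 0.2498]
tcp_rot: [0.707, 0.707, -0.0, -0.0]
wrist_force: [-0.7, -0.6, -0.6]
grip_width: 1.002
grip_force: 0.0
```

```bash
python3 - <<'E'
from h import *
s=sense();r=R.from_quat(s['tcp_rot']).as_matrix()
print(s['eef_pos'],np.round(r,3),s['joint_pos'].round(2),s['wrist_force'])
im,d,w=cloud('wrist');cv2.imwrite('pics/w1.png',im);np.savez('w1.npz',im=im,w=w)
E
```

```text
[ 0.63351442 -0.04477601  0.24983407] [[ 0.001  1.    -0.   ]
 [ 1.    -0.001  0.   ]
 [ 0.    -0.    -1.   ]] [ 0.43  0.57 -0.7   1.44  0.37  1.27 -0.3 ] [-0.66847637 -0.60503886 -0.59750763]
```

View pics/w1.png

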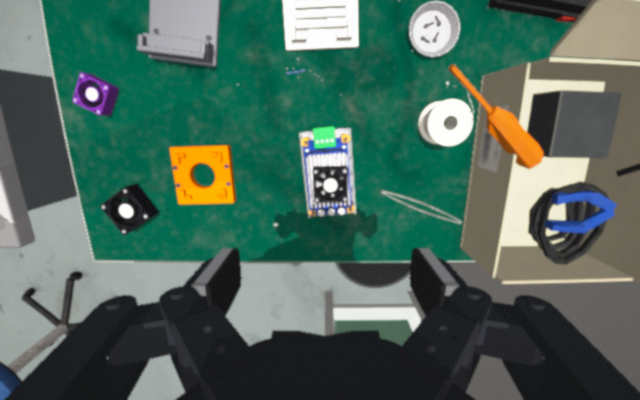

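The top-down wrist view shows the stack at (328,172), nearly square to the image with its plug up (+y), and the orange stand at (202,175).

```bash
python3 - <<'E'
from m import *
D=np.load('w1.npz');im,w=D['im'],D['w'];hsv=cv2.cvtColor(im,cv2.COLOR_BGR2HSV)
H,S,V=[hsv[...,i].astype(int) for i in range(3)]
z=w[...,2]*1000
def box(u0,u1,v0,v1,m,tag):
    k=np.zeros((400,640),bool);k[v0:v1,u0:u1]=True;k&=m
    return rect(w[k],tag)
print('table',np.nanmedian(z[100:130,240:280]),np.nanmedian(z[150:180,370:385]))
org=(H<20)&(S>150)
box(160,245,135,215,org&(z>6),'stand');box(160,245,135,215,org&(z>14.5),'guides')
box(290,365,115,225,z>4,'stack');box(290,365,115,225,z>68,'fan');box(290,365,115,225,z>50,'sink');
blue=(H>105)&(H<130)&(S>120)
box(290,365,115,225,(z>24)&(z<36)&blue,'board')
box(290,365,115,150,(H>45)&(H<75)&(S>120)&(z>28),'plug')
# fan hub, board corner
f=(z>62);f[:115]=0;f[225:]=0;f[:,:290]=0;f[:,365:]=0
box(290,365,115,225,f&(V>200),'white on fan')
for x in (z>4,z>50,z>68):
    k=np.zeros((400,640),bool);k[115:225,290:365]=1;k&=x
    p=w[k][:,:2]*1000; print('mean',p.mean(0),'ext',np.percentile(p,[1,99],axis=0).round(1).tolist())
    if x is not None:
        # side edges by row of world y
        ys=np.arange(p[:,1].min()+8,p[:,1].max()-8,4);L=[];Rr=[]
        for y in ys:
            q=p[abs(p[:,1]-y)<3][:,0];L.append(q.min());Rr.append(q.max())
        print('slopes deg',np.degrees(np.arctan([np.polyfit(ys,L,1)[0],np.polyfit(ys,Rr,1)[0]])), 'mid at mean y',np.mean(L),np.mean(Rr))
E
```

```text
table -0.5050799354210656 -0.2130290689802694
stand 1028 c [466.1 -44.1] size [79.6 79.1] ang 1.3 z [ 6.8 11.5 17.9]
guides 150 c [466.5 -43.9] size [62.1 62.2] ang 1.0 z [14.8 16.9 18.7]
stack 4029 c [637.9 -41.5] size [ 66.1 121.3] ang 5.1 z [ 8.  39.4 75. ]
fan 810 c [639.3 -45.3] size [39.8 40.2] ang 1.6 z [68.2 73.6 75.7]
sink 1534 c [637.4 -44.9] size [48. 62.] ang 4.2 z [53.1 68.7 75.4]
board 252 c [635.2 -43.1] size [53.  92.3] ang 3.8 z [28.1 29.9 33.1]
plug 327 c [631.9   7.1] size [25.3 24.3] ang 3.0 z [37.6 39.6 41.2]
white on fan 158 c [640.6 -44.8] size [36.9 33.7] ang 1.6 z [70.4 72.  74.5]
mean [636.66952267 -35.17148328] ext [[604.0, -93.3], [671.8, 16.3]]
slopes deg [-5.09297536 -5.0058519 ] mid at mean y 605.3805459178086 670.5659969304759
mean [638.44597208 -43.46920083] ext [[612.9, -74.2], [662.0, -14.4]]
slopes deg [-4.36016823 -3.94812177] mid at mean y 613.7298644700658 660.7289952867371
mean [639.64755232 -44.70469004] ext [[619.5, -64.8], [659.3, -25.2]]
slopes deg [-2.75780166 -2.90844762] mid at mean y 619.884262567887 658.9704883427084
```

>>> {"api": "jog_arm", "payload": {
  "increments": [
    [[0,0.0116,0.05,-0.036],[0,0,0.07,0],[0,0,0.07,0],[0,0,0.07,0],[0,0,0.06,0],[0,0,0.04,0],[0,0,0.02,0],[0,0,0.0076,0],[0,0,0,0],[0,0,0,0]]
  ]
}}

```text
time: 3.7
eef_pos: [0.6403, -0.0443, 0.0576]
tcp_rot: [0.696, 0.718, 0.001, 0.001]
wrist_force: [-0.5, 0.3, -0.4]
grip_width: 0.993
grip_force: 0.0
```

>>> {"api": "jog_arm", "payload": {
  "increments": [
    [[0,0,0,0],[0,0,0,0],[0,0,0,0],[0,0,0,0],[0,0,0,0],[0,0,0,0],[0,0,0,0],[0,0,0,0],[0,0,0,0],[0,0,0,0]]
  ],
  "jaw": -1,
  "newtons": 25
}}

```text
time: 4.53
eef_pos: [0.6398, -0.0447, 0.0571]
tcp_rot: [0.696, 0.718, 0.0, 0.0]
wrist_force: [-0.9, -0.3, 7.1]
grip_width: 0.46
grip_force: 27.6
```

>>> {"api": "jog_arm", "payload": {
  "increments": [
    [[0,0,-0.004,0],[0,0,-0.01,0],[0,0,-0.03,0],[0,0,-0.05,0],[0,0,-0.05,0],[0,0,-0.03,0],[0,0,0,0],[0,0,0,0]]
  ]
}}

```text
time: 5.2
eef_pos: [0.6397, -0.0446, 0.144]
tcp_rot: [0.696, 0.718, 0.0, 0.001]
wrist_force: [-0.1, 0.2, -0.2]
grip_width: 0.459
grip_force: 26.9
```

```bash
python3 - <<'E'
from m import *
im,d,w=cloud('wrist');cv2.imwrite('pics/w2.png',im);np.savez('w2.npz',im=im,w=w);print(sense()['eef_pos'],sense()['wrist_force'])
im2,d2,w2=cloud('side');cv2.imwrite('pics/s2.png',np.vstack([im2[200:310,330:470].repeat(4,0).repeat(4,1)]))
z=w[...,2]*1000
k=np.zeros((400,640),bool);k[100:250,280:380]=1
for a,b in((40,62),(4,62),(100,175)):
    rect(w[k&(z>a)&(z<b)],(a,b))
E
```

```text
[ 0.63906051 -0.04484136  0.14288669] [ 0.3736322   0.58579988 -0.90930642]
(40, 62) 1655 c [636.3 -33.8] size [ 48.1 104. ] ang 4.2 z [40.1 53.9 55.7]
(4, 62) 5618 c [637.  -35.2] size [ 66.1 108.8] ang 5.1 z [ 8.  35.1 55.4]
(100, 175) 2783 c [640.3 -32.8] size [49.2 16.7] ang 1.3 z [143.2 156.9 162.2]
```

View pics/w2.png

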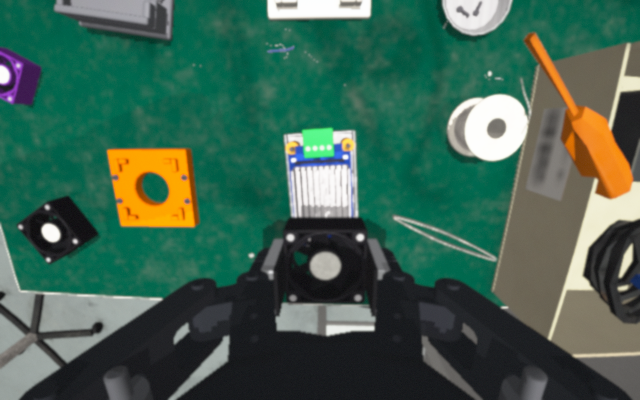

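The fan is held flat at (325,265) and the stack below has not moved. Carrying it to the stand.

>>> {"api": "jog_arm", "payload": {
  "increments": [
    [[0.002,-0.0692,0,0],[0.002,-0.0692,0,0],[0.002,-0.0692,0,0],[0.003,-0.0692,0,0],[0.003,-0.0692,0,0],[0,0,0.05,0.004],[0,0,0.06,0],[0,0,0.06,0],[0,0,0.04,0],[0,0,0.02,0],[0,0,0,0],[0,0,0,0]]
  ]
}}

```text
time: 6.3
eef_pos: [0.466, -0.0436, 0.028]
tcp_rot: [0.697, 0.717, -0.0, -0.001]
wrist_force: [0.8, -0.2, -0.6]
grip_width: 0.459
grip_force: 26.9
```

>>> {"api": "jog_arm", "payload": {
  "increments": [
    [[0,0,0.01,0],[0,0,0.01,0],[0,0,0.005,0],[0,0,0.002,0],[0,0,0,0],[0,0,0,0]]
  ]
}}

```text
time: 6.8
eef_pos: [0.4664, -0.0439, 0.0149]
tcp_rot: [0.697, 0.717, 0.0, 0.0]
wrist_force: [0.1, 1.1, -0.9]
grip_width: 0.46
grip_force: 26.9
```

>>> {"api": "jog_arm", "payload": {
  "increments": [
    [[0,0,0.001,0],[0,0,0.001,0],[0,0,0,0],[0,0,0,0]]
  ]
}}

```text
time: 7.13
eef_pos: [0.4665, -0.044, 0.0141]
tcp_rot: [0.697, 0.717, 0.0, 0.0]
wrist_force: [-1.1, -0.4, 5.7]
grip_width: 0.462
grip_force: 27.5
```

>>> {"api": "jog_arm", "payload": {
  "increments": [
    [[0,0,0,0],[0,0,0,0],[0,0,0,0],[0,0,0,0],[0,0,0,0],[0,0,0,0],[0,0,0,0],[0,0,0,0]]
  ],
  "jaw": 0.6
}}

```text
time: 7.8
eef_pos: [0.4663, -0.0439, 0.0137]
tcp_rot: [0.697, 0.717, -0.0, -0.0]
wrist_force: [-0.2, 0.1, 0.6]
grip_width: 0.795
grip_force: 0.0
```

>>> {"api": "jog_arm", "payload": {
  "increments": [
    [[0,0,-0.02,0],[0,0,-0.05,0],[0,0,-0.08,0],[0,0,-0.08,0],[0,0,-0.08,0],[0,0,-0.05,0],[0,0,0,0],[0,0,0,0],[0,0,0,0]]
  ],
  "jaw": 1
}}

```text
time: 8.55
eef_pos: [0.4657, -0.0442, 0.1937]
tcp_rot: [0.697, 0.717, -0.0, -0.0]
wrist_force: [-0.7, 0.1, -0.1]
grip_width: 1.0
grip_force: 0.0
```

```bash
cat > look.py <<'E'
from m import *
import sys
tag=sys.argv[1]
s=sense();r=R.from_quat(s['tcp_rot']).as_matrix();print('tcp',s['eef_pos'].round(4),'yaw',np.degrees(np.arctan2(r[1,0],r[0,0])).round(2),'j',s['joint_pos'].round(2))
im,d,w=cloud('wrist');np.savez(tag+'.npz',im=im,w=w);cv2.imwrite(f'pics/{tag}.png',im)
hsv=cv2.cvtColor(im,cv2.COLOR_BGR2HSV);H,S,V=[hsv[...,i].astype(int) for i in range(3)]
X,Y,Z=[w[...,i]*1000 for i in range(3)]
def reg(x0,x1,y0,y1,z0,z1,t,m=True):
    k=(X>x0)&(X<x1)&(Y>y0)&(Y<y1)&(Z>z0)&(Z<z1)&m
    k=cv2.morphologyEx(k.astype(np.uint8),cv2.MORPH_OPEN,np.ones((3,3)))>0
    if k.sum()>20: return rect(w[k],t)
    print(t,'none',k.sum())
E
python3 - w3 <<'E'
import sys;exec(open('look.py').read())
reg(430,500,-80,-10,25,45,'fan'); reg(430,500,-80,-10,19.5,45,'fan2')
reg(420,510,-95,5,6,40,'stand')
reg(590,690,-110,40,45,70,'sink')
reg(590,690,-110,40,4,70,'stack')
E
```

```text
tcp [ 0.4657 -0.0442  0.1937] yaw 91.56 j [ 0.61  0.37 -0.78  1.95  0.32  0.94 -0.3 ]
fan 753 c [466.3 -44.3] size [39.4 40. ] ang 1.8 z [25.9 30.6 32.8]
fan2 1132 c [466.4 -44.3] size [39.5 40. ] ang 1.7 z [20.  29.3 32.7]
stand 4442 c [466.7 -44.5] size [78.2 78.2] ang 1.4 z [10.3 12.3 32.1]
sink 2893 c [636.7 -44.4] size [49.5 62.2] ang 4.5 z [47.  52.9 55.8]
stack 6155 c [637.  -40.5] size [ 67.2 119.3] ang 5.6 z [ 7.8 42.1 55.5]
```

The fan is seated within 0.5 mm of the stand's centre, top at 32 mm, and the stack has not moved. Next is the heat sink.

>>> {"api": "jog_arm", "payload": {
  "increments": [
    [[-0.002,0.0685,0,0],[-0.002,0.0685,0,0],[-0.002,0.0685,0,0],[-0.002,0.0685,0,0],[-0.002,0.0685,0,0],[0,0,0.05,-0.062],[0,0,0.07,0],[0,0,0.07,0],[0,0,0.06,0],[0,0,0.04,0],[0,0,0,0],[0,0,0,0]]
  ]
}}

```text
time: 9.6
eef_pos: [0.6362, -0.0438, 0.0468]
tcp_rot: [0.679, 0.734, -0.001, -0.002]
wrist_force: [0.1, 0.3, 0.7]
grip_width: 1.001
grip_force: 0.0
```

>>> {"api": "jog_arm", "payload": {
  "increments": [
    [[0,0,0.015,0],[0,0,0.0124,0],[0,0,0,0],[0,0,0,0]]
  ]
}}

```text
time: 9.93
eef_pos: [0.6378, -0.0443, 0.0355]
tcp_rot: [0.68, 0.733, 0.0, 0.0]
wrist_force: [0.1, -1.0, 0.5]
grip_width: 0.996
grip_force: 0.0
```

>>> {"api": "jog_arm", "payload": {
  "increments": [
    [[0,0,0,0],[0,0,0,0],[0,0,0,0],[0,0,0,0],[0,0,0,0],[0,0,0,0],[0,0,0,0],[0,0,0,0],[0,0,0,0],[0,0,0,0]]
  ],
  "jaw": -1,
  "newtons": 50
}}

```text
time: 10.77
eef_pos: [0.638, -0.0443, 0.0358]
tcp_rot: [0.68, 0.733, 0.0, 0.0]
wrist_force: [-1.9, -0.3, 5.5]
grip_width: 0.552
grip_force: 51.5
```

>>> {"api": "jog_arm", "payload": {
  "increments": [
    [[0,0,-0.004,0],[0,0,-0.01,0],[0,0,-0.02,0],[0,0,-0.03,0],[0,0,-0.05,0],[0,0,-0.05,0],[0,0,-0.05,0],[0,0,-0.03,0],[0,0,0,0],[0,0,0,0]]
  ]
}}

```text
time: 11.6
eef_pos: [0.6379, -0.0442, 0.1578]
tcp_rot: [0.68, 0.733, 0.0, 0.001]
wrist_force: [0.4, -0.3, -3.5]
grip_width: 0.549
grip_force: 51.9
```

```bash
python3 - w4 <<'E'
import sys;exec(open('look.py').read())
reg(590,690,-110,40,4,60,'stack');reg(590,690,-110,40,22,36,'board',(H>105)&(H<130)&(S>120));reg(590,690,-110,40,28,60,'plug',(H>45)&(H<75)&(S>120))
print(s['wrist_force'],s['grip_force'])
reg(560,710,90,240,6,40,'tray');reg(560,710,90,240,14.5,40,'guides')
E
```

```text
tcp [ 0.6379 -0.0442  0.1578] yaw 94.36 j [ 0.43  0.66 -0.7   1.56  0.47  1.09 -0.31]
stack 3865 c [635.  -14.6] size [65.8 67.5] ang 5.2 z [10.7 30.  40.6]
board 1139 c [634.5 -19.7] size [54.9 47. ] ang 4.3 z [28.4 29.7 32.6]
plug 593 c [632.    7.1] size [25.  23.7] ang 5.4 z [37.7 39.6 41.1]
[ 0.3574853  -0.28149254 -3.50115353] 51.89848601818085
tray 541 c [628.3 125.8] size [74.4 12.6] ang 4.3 z [ 6.7 16.7 18.9]
guides 381 c [628.4 124.7] size [74.2  8.7] ang 3.5 z [14.8 17.2 19. ]
```

View pics/w4.png

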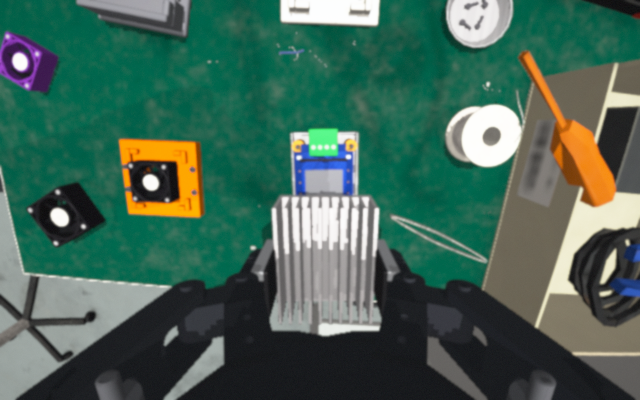

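>>> {"api": "jog_arm", "payload": {
  "increments": [
    [[0.045,0,0,0],[0.06,0,0,0],[0.06,0,0,0],[0.045,0,0,0],[0,0,0,0],[0,0,0,0],[0,0,0,0]]
  ]
}}

```text
time: 12.23
eef_pos: [0.6291, 0.0595, 0.1556]
tcp_rot: [0.68, 0.733, -0.001, -0.0]
wrist_force: [-0.2, -0.3, -2.8]
grip_width: 0.552
grip_force: 51.8
```

```bash
python3 - w5 <<'E'
import sys;exec(open('look.py').read())
reg(560,710,90,240,3,40,'tray');reg(560,710,90,240,14.5,40,'guides');
reg(560,710,90,240,8.5,13.5,'ribs')
k=(Z>100)&(Z<190)&(S<60)&(V>90);k[:,:265]=0;k[:,385:]=0
p=w[k]*1000;p=p[p[:,2]>np.percentile(p[:,2],50)];A=np.c_[p[:,:2]-p[:,:2].mean(0),np.ones(len(p))];print('fin-top plane',np.linalg.lstsq(A,p[:,2],rcond=None)[0],p.mean(0),np.percentile(p,[1,99],axis=0).round(1).tolist())
reg(590,690,-110,40,22,36,'board',(H>105)&(H<130)&(S>120))
reg(380,540,100,290,1,60,'cradle');reg(380,540,100,290,28,60,'cradle hi')
E
```

```text
tcp [0.6291 0.0595 0.1556] yaw 94.36 j [ 0.27  0.65 -0.7   1.58  0.46  1.08 -0.47]
tray 10659 c [627.5 165.5] size [ 89.5 104.4] ang 2.5 z [ 4.1  6.1 18. ]
guides 945 c [627.3 165.5] size [73.7 87.7] ang 2.2 z [15.3 17.5 19.1]
ribs 2247 c [627.2 165.4] size [61.9 59.9] ang 2.1 z [ 9.2 11.4 13.1]
fin-top plane [-7.91542474e-03 -1.63598181e-02  1.73296204e+02] [628.4389108   62.685529   173.29620381] [[601.2, 28.8, 166.5], [654.0, 90.9, 177.0]]
board 134 c [638.7 -76.7] size [46.5 20.1] ang 7.3 z [28.5 29.6 32.6]
cradle 12866 c [456.6 164.8] size [124.5  98.4] ang 81.3 z [ 3.9  6.3 34.6]
cradle hi 1263 c [462.1 162.1] size [120.5  81.1] ang 81.8 z [28.6 33.4 35.8]
```

View pics/w5.png

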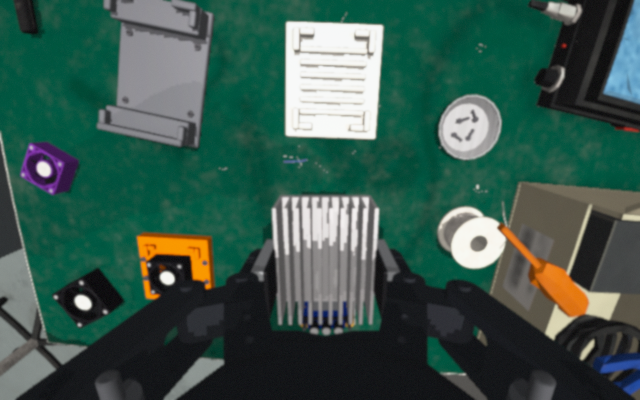

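The sink hangs level. The white tray is at (627.4, 165.5), turned about 2.2°, and its size checks out (89.5 x 104).

>>> {"api": "jog_arm", "payload": {
  "increments": [
    [[0.05,0.003,0,0.024],[0.055,0.003,0,0.024],[0.055,0.003,0,0],[0.0516,0.001,0,0],[0,0,0.05,0],[0,0,0.07,0],[0,0,0.07,0],[0,0,0.05,0],[0,0,0.02,0],[0,0,0,0],[0,0,0,0],[0,0,0,0]]
  ]
}}

```text
time: 13.28
eef_pos: [0.6304, 0.1666, 0.0289]
tcp_rot: [0.694, 0.72, 0.001, 0.001]
wrist_force: [0.9, -0.2, -2.1]
grip_width: 0.553
grip_force: 52.0
```

>>> {"api": "jog_arm", "payload": {
  "increments": [
    [[-0.002,-0.006,0,0],[0,0,0.01,0],[0,0,0.008,0],[0,0,0.002,0],[0,0,0,0],[0,0,0,0]]
  ]
}}

```text
time: 13.78
eef_pos: [0.6264, 0.1651, 0.0178]
tcp_rot: [0.693, 0.721, 0.0, 0.0]
wrist_force: [-1.8, -2.4, 5.8]
grip_width: 0.547
grip_force: 53.0
```

>>> {"api": "jog_arm", "payload": {
  "increments": [
    [[0,0,0.001,0],[0,0,0.001,0],[0,0,0,0],[0,0,0,0]]
  ]
}}

```text
time: 14.12
eef_pos: [0.6264, 0.1651, 0.0178]
tcp_rot: [0.693, 0.721, 0.0, 0.001]
wrist_force: [-4.1, -2.7, 13.5]
grip_width: 0.548
grip_force: 53.9
```

>>> {"api": "jog_arm", "payload": {
  "increments": [
    [[0,0,-0.001,0],[0,0,0,0],[0,0,0,0],[0,0,0,0],[0,0,0,0],[0,0,0,0],[0,0,0,0],[0,0,0,0],[0,0,0,0]]
  ],
  "jaw": 0.8
}}

```text
time: 14.87
eef_pos: [0.6261, 0.1653, 0.0165]
tcp_rot: [0.693, 0.721, -0.0, -0.0]
wrist_force: [0.6, 0.4, -0.1]
grip_width: 0.902
grip_force: 0.0
```

>>> {"api": "jog_arm", "payload": {
  "increments": [
    [[0,0,-0.02,0],[0,0,-0.05,0],[0,0,-0.08,0],[0,0,-0.08,0],[0,0,-0.08,0],[0,0,-0.07,0],[0,0,0,0],[0,0,0,0],[0,0,0,0]]
  ],
  "jaw": 1
}}

```text
time: 15.62
eef_pos: [0.6259, 0.165, 0.2068]
tcp_rot: [0.693, 0.721, -0.0, 0.0]
wrist_force: [0.1, 0.3, -0.6]
grip_width: 0.998
grip_force: 0.0
```

```bash
python3 - w6 <<'E'
import sys;exec(open('look.py').read())
reg(570,690,100,230,25,60,'sink');reg(560,710,90,240,3,60,'tray')
reg(590,690,-110,40,3,60,'stack');reg(590,690,-110,40,22,36,'board',(H>105)&(H<130)&(S>120))
gray=(S<40)&(V<190)
for a in((3,60),(20,60),(29,60)): reg(385,540,95,245,*a,f'cradle{a}',gray)
reg(385,540,95,160,20,60,'cr -y',gray);reg(385,540,170,245,20,60,'cr +y',gray)
reg(370,530,270,450,4,40,'pantray');reg(370,530,270,450,12.5,40,'pan guides')
reg(540,700,320,480,30,130,'bottle')
E
```

```text
tcp [0.6259 0.165  0.2068] yaw 92.2 j [ 0.1   0.63 -0.7   1.47  0.42  1.2  -0.62]
sink 48 c [626.3 166.5] size [ 8.3 69.3] ang 49.3 z [25.3 36.2 37.5]
tray 6110 c [627.5 165.5] size [ 90.3 103.3] ang 2.2 z [ 4.2 10.9 37.4]
stack 1760 c [633.5 -15.1] size [65.6 71.8] ang 0.8 z [ 4.1 29.7 40.4]
board 309 c [633.4 -15.2] size [53.  40.4] ang 3.5 z [28.3 29.7 32.2]
cradle(3, 60) 7671 c [462.4 163.9] size [123.6  86.3] ang 80.7 z [ 4.   6.3 34.5]
cradle(20, 60) 2842 c [461.8 162.6] size [120.2  79.5] ang 81.7 z [21.5 24.  35. ]
cradle(29, 60) 828 c [461.8 162.6] size [120.2  79.2] ang 81.5 z [29.8 33.5 35.6]
cr -y 1391 c [454.7 113.9] size [21.5 79.5] ang 81.9 z [21.3 24.2 35.1]
cr +y 1451 c [469.2 210.8] size [22.8 78.9] ang 82.1 z [21.6 23.8 34.9]
pantray 6245 c [450.2 322. ] size [103.4  68.5] ang 0.1 z [ 6.6  8.6 16.2]
pan guides 680 c [450.1 302.9] size [25.4 98.9] ang 89.0 z [13.  15.4 17.8]
bottle 936 c [609.4 334.7] size [40.5 18.1] ang 3.0 z [31.9 60.6 69.4]
```

View pics/w6.png

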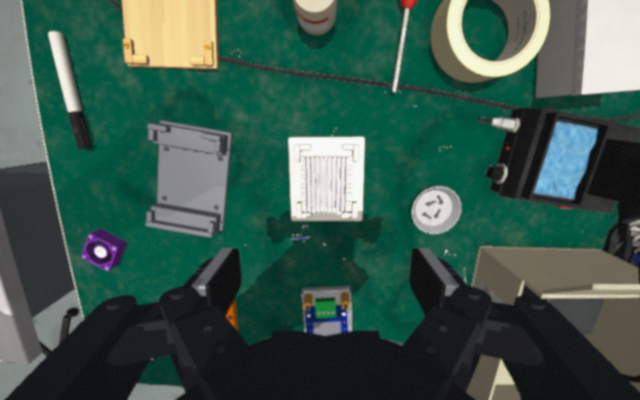

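The heat sink is seated (top at 37 mm, centred in the white tray). The cradle is at (462, 162.5) with its y axis at 81.8°, open end at +y. Going back to the stack.

>>> {"api": "jog_arm", "payload": {
  "increments": [
    [[-0.07,0.002,0,0],[-0.07,0.001,0,0],[-0.07,0.001,0,0],[-0.07,0.001,0,0],[-0.07,0.001,0,0],[-0.07,0.001,0,-0.062],[0,0,0,0],[0,0,0,0],[0,0,0,0]]
  ]
}}

```text
time: 16.42
eef_pos: [0.6371, -0.0442, 0.2052]
tcp_rot: [0.676, 0.737, -0.0, -0.001]
wrist_force: [0.2, 1.0, -0.3]
grip_width: 1.0
grip_force: 0.0
```

```bash
python3 - w7 <<'E'
import sys;exec(open('look.py').read())
reg(590,690,-110,40,3,60,'stack');reg(590,690,-110,10,7,16,'panwalls');b=reg(590,690,-110,40,24,36,'board lvl');reg(590,690,-110,40,22,34,'boardblue',(H>105)&(H<130)&(S>100));reg(590,690,-110,40,32,60,'plug',(H>45)&(H<75)&(S>120))
reg(590,690,-110,40,31.5,60,'studs/caps')
i=im[110:235,280:380];cv2.imwrite('pics/w7c.png',cv2.resize(i,None,fx=4.5,fy=4.5,interpolation=2))
E
```

```text
tcp [ 0.6371 -0.0442  0.2052] yaw 94.97 j [ 0.44  0.62 -0.72  1.49  0.43  1.19 -0.26]
stack 5013 c [637.6 -41.4] size [ 66.2 120.7] ang 4.9 z [11.  30.  41.8]
panwalls 63 c [636.7 -29.8] size [67.1 53.2] ang 6.1 z [ 7.3 13.1 14.8]
board lvl 3789 c [637.7 -42.7] size [ 59.6 102.4] ang 5.7 z [25.7 29.8 32.8]
boardblue 1828 c [636.3 -41.4] size [55.  90.9] ang 5.1 z [28.2 29.8 32.8]
plug 410 c [631.3   7.2] size [24.1 22.9] ang 5.5 z [36.8 39.6 41.1]
studs/caps 898 c [636.2 -36.2] size [ 52.2 110.5] ang 6.1 z [31.9 39.7 43. ]
```

View pics/w7c.png

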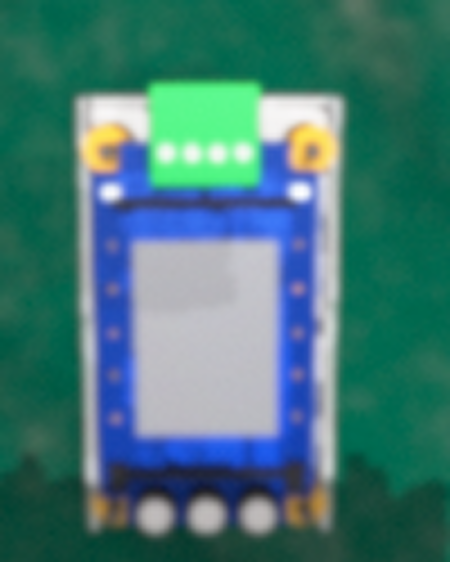

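>>> {"api": "jog_arm", "payload": {
  "increments": [
    [[0,0,0.05,0],[0,0,0.07,0],[0,0,0.07,0],[0,0,0.07,0],[0,0,0.05,0],[0,0,0.03,0],[0,0,0.02,0],[0,0,0.01,0],[0,0,0,0],[0,0,0,0],[0,0,0,0]]
  ]
}}

```text
time: 17.38
eef_pos: [0.6386, -0.044, 0.0229]
tcp_rot: [0.676, 0.737, 0.001, 0.001]
wrist_force: [0.2, -0.2, 0.9]
grip_width: 1.0
grip_force: 0.0
```

>>> {"api": "jog_arm", "payload": {
  "increments": [
    [[0,0,0,0],[0,0,0,0],[0,0,0,0],[0,0,0,0],[0,0,0,0],[0,0,0,0],[0,0,0,0],[0,0,0,0],[0,0,0,0],[0,0,0,0]]
  ],
  "jaw": -1,
  "newtons": 40
}}

```text
time: 18.22
eef_pos: [0.6381, -0.0445, 0.0227]
tcp_rot: [0.676, 0.737, 0.0, 0.001]
wrist_force: [-1.7, -0.0, 5.1]
grip_width: 0.641
grip_force: 41.0
```

>>> {"api": "jog_arm", "payload": {
  "increments": [
    [[0,0,-0.004,0],[0,0,-0.006,0],[0,0,-0.01,0],[0,0,-0.01,0],[0,0,-0.02,0],[0,0,-0.04,0],[0,0,-0.05,0],[0,0,-0.06,0],[0,0,-0.05,0],[0,0,0,0],[0,0,0,0],[0,0,0,0]]
  ]
}}

```text
time: 19.22
eef_pos: [0.6373, -0.0447, 0.1464]
tcp_rot: [0.676, 0.737, -0.0, -0.0]
wrist_force: [-1.3, 0.8, -2.7]
grip_width: 0.633
grip_force: 42.6
```

```bash
python3 - w8 <<'E'
import sys;exec(open('look.py').read())
print(s['wrist_force'],s['grip_force'],s['grip_width'])
reg(590,690,-110,40,3,60,'pan')
zz=s['eef_pos'][2]*1000
k=(H>105)&(H<130)&(S>100)&(Z>zz-25)&(Z<zz+30)
p=w[k]*1000;rect(w[k],'blue');A=np.c_[p[:,:2]-p[:,:2].mean(0),np.ones(len(p))];print(np.linalg.lstsq(A,p[:,2],rcond=None)[0])
k=(H>45)&(H<75)&(S>120)&(Z>zz-25);rect(w[k],'plug')
E
```

```text
tcp [ 0.6373 -0.0447  0.1464] yaw 94.98 j [ 0.43  0.67 -0.7   1.57  0.47  1.07 -0.3 ]
[-1.26325027  0.75160054 -2.74828448] 42.593848407268524 0.6332445241278477
pan 217 c [6.335e+02 6.000e-01] size [65.4 27.5] ang 5.6 z [ 3.5 13.5 26.9]
blue 8209 c [636.5 -43.7] size [56.  96.9] ang 5.0 z [152.  153.3 156.1]
[-1.45741894e-03 -8.82256113e-04  1.53393463e+02]
plug 2760 c [632.1   6.9] size [25.5 24. ] ang 5.0 z [161.6 163.2 164.5]
```

View pics/w8.png

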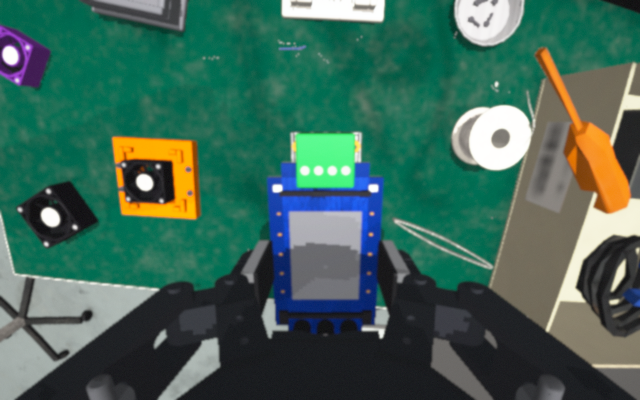

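The board is held level (tilt below 0.002 rad) with its centre at (636.5, -43.7), underside 3 mm above the TCP, and the pan still in place below. Carrying it to the cradle.

>>> {"api": "jog_arm", "payload": {
  "increments": [
    [[0.063,-0.0446,0,0],[0.063,-0.0446,0,0],[0.063,-0.0446,0,0],[0.063,-0.0446,0,0],[0.063,-0.0446,0,0],[0.063,-0.0446,0,0],[0.063,-0.0446,0,0],[0,0,0,0.1465],[0,0,0,0.1465],[0,0,0,0],[0,0,0,0],[0,0,0,0]]
  ]
}}

```text
time: 20.27
eef_pos: [0.4629, 0.1612, 0.146]
tcp_rot: [0.755, 0.656, -0.001, -0.0]
wrist_force: [1.0, 0.8, -1.6]
grip_width: 0.636
grip_force: 42.7
```

>>> {"api": "jog_arm", "payload": {
  "increments": [
    [[0,0,0.03,0],[0,0,0.06,0],[0,0,0.06,0],[0,0,0.04,0],[0,0,0.01,0],[0,0,0,0],[0,0,0,0],[0,0,0,0]]
  ]
}}

```text
time: 20.93
eef_pos: [0.4639, 0.162, 0.0477]
tcp_rot: [0.756, 0.655, 0.001, 0.0]
wrist_force: [0.4, 0.8, -0.1]
grip_width: 0.636
grip_force: 42.9
```

```bash
python3 - w9 <<'E'
import sys;exec(open('look.py').read())
zz=s['eef_pos'][2]*1000
k=(H>105)&(H<130)&(S>100)&(Z>zz-25)&(Z<zz+30)&(Y>60);rect(w[k],'blue')
k=(H>45)&(H<75)&(S>120)&(Z>zz-5)&(Y>60);rect(w[k],'plug')
k=(S<40)&(V<190)
reg(385,540,60,260,20,38,'cr',k);reg(385,540,190,245,20,38,'cr+y',k)
E
```

```text
tcp [0.4639 0.162  0.0477] yaw 81.82 j [-0.01  0.59 -0.56  2.07  0.53  0.62 -1.08]
blue 8334 c [466.4 159. ] size [104.1  62.7] ang 81.7 z [53.3 54.6 57.4]
plug 2777 c [471.  213.1] size [23.8 26. ] ang 82.5 z [63.  64.7 65.9]
cr 3117 c [461.5 162. ] size [119.9  79.6] ang 81.6 z [22.5 31.2 35.4]
cr+y 2596 c [468.6 210.4] size [21.9 79.6] ang 81.6 z [22.5 28.3 35.5]
```

View pics/w9.png

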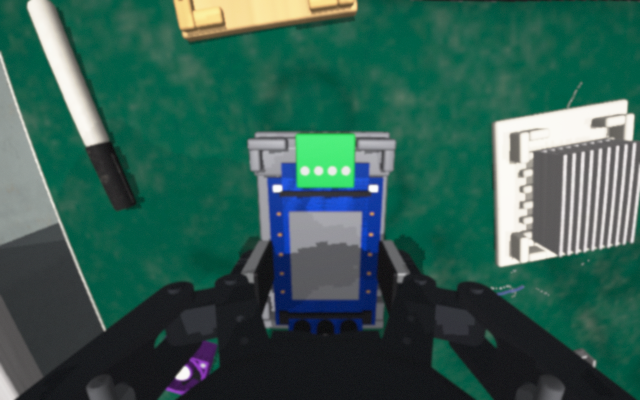

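The plug is at the open (+y) end, and the board is centred over the cradle to within about 2 mm. Lowering.

>>> {"api": "jog_arm", "payload": {
  "increments": [
    [[0,-0.003,0.01,0],[0,0,0.015,0],[0,0,0.012,0],[0,0,0.008,0],[0,0,0.003,0],[0,0,0,0],[0,0,0,0],[0,0,0,0]]
  ]
}}

```text
time: 21.65
eef_pos: [0.4616, 0.162, 0.0226]
tcp_rot: [0.756, 0.655, 0.0, -0.0]
wrist_force: [0.5, -0.7, -1.7]
grip_width: 0.635
grip_force: 42.9
```

>>> {"api": "jog_arm", "payload": {
  "increments": [
    [[0,0,0.002,0],[0,0,0.002,0],[0,0,0,0],[0,0,0,0],[0,0,0,0]]
  ]
}}

```text
time: 22.07
eef_pos: [0.4617, 0.1619, 0.0208]
tcp_rot: [0.756, 0.655, 0.0, 0.0]
wrist_force: [-0.1, -0.2, 1.8]
grip_width: 0.634
grip_force: 43.3
```

>>> {"api": "jog_arm", "payload": {
  "increments": [
    [[0,0,0,0],[0,0,0,0],[0,0,0,0],[0,0,0,0],[0,0,0,0],[0,0,0,0],[0,0,0,0],[0,0,0,0],[0,0,0,0]]
  ],
  "jaw": 1
}}

```text
time: 22.82
eef_pos: [0.4615, 0.1619, 0.0206]
tcp_rot: [0.756, 0.655, 0.0, -0.0]
wrist_force: [-0.8, -0.2, -0.4]
grip_width: 1.0
grip_force: 0.0
```

>>> {"api": "jog_arm", "payload": {
  "increments": [
    [[0,0,-0.02,0],[0,0,-0.05,0],[0,0,-0.08,0],[0,0,-0.08,0],[0,0,-0.08,0],[0,0,-0.07,0],[0,0,0,0],[0,0,0,0],[0,0,0,0]]
  ]
}}

```text
time: 23.57
eef_pos: [0.4612, 0.1615, 0.2108]
tcp_rot: [0.756, 0.655, -0.0, 0.0]
wrist_force: [-0.1, -0.2, -0.1]
grip_width: 1.001
grip_force: 0.0
```

```bash
python3 - w10 <<'E'
import sys;exec(open('look.py').read())
k=(H>105)&(H<130)&(S>100)&(Y>60);reg(385,540,60,260,15,40,'blue',k)
kk=k&(Z<32)&(Z>20);p=w[kk]*1000;A=np.c_[p[:,:2]-p[:,:2].mean(0),np.ones(len(p))];print(np.linalg.lstsq(A,p[:,2],rcond=None)[0])
reg(385,540,60,260,30,50,'plug',(H>45)&(H<75)&(S>120))
k=(S<40)&(V<190)
reg(385,540,60,260,3,38,'cr',k);
reg(370,530,260,460,4,40,'pantray');reg(370,530,260,460,12.5,40,'pan guides')
reg(540,700,320,480,30,130,'bottle');reg(570,690,100,230,25,60,'sink');reg(590,690,-130,40,3,60,'pan')
E
```

```text
tcp [0.4612 0.1615 0.2108] yaw 81.8 j [ 0.14  0.38 -0.73  1.88  0.3   1.   -0.86]
blue 1801 c [462.  164.5] size [92.9 55.6] ang 81.9 z [26.3 27.8 30.8]
[ 3.02567321e-03 -1.93972455e-03  2.79950585e+01]
plug 397 c [468.9 212.9] size [23.4 24.8] ang 81.6 z [36.1 37.7 39.3]
cr 3787 c [462.  163.6] size [122.4  85.6] ang 81.6 z [ 4.4 26.5 35.1]
pantray 6761 c [449.  328.2] size [ 80.  103.1] ang 89.4 z [ 6.8  8.8 16.3]
pan guides 664 c [449.5 302.7] size [25.3 97.1] ang 89.8 z [13.3 15.5 18.2]
bottle 113 c [606.2 328. ] size [ 4.5 23.9] ang 79.5 z [30.2 35.4 44.7]
sink 2558 c [625.9 164.7] size [50.1 63.3] ang 2.2 z [27.5 34.6 37.8]
pan 347 c [655.4   1.4] size [35.2 67.3] ang 45.4 z [ 3.2 10.7 30.6]
```

View pics/w10.png

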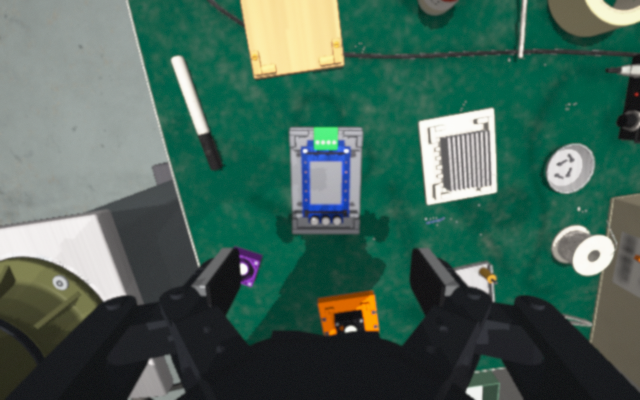

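The board is seated: flat, top at 28 mm, plug out through the open end. Now the pan.

>>> {"api": "jog_arm", "payload": {
  "increments": [
    [[-0.0511,0.0582,0,0],[-0.0511,0.0582,0,0],[-0.0511,0.0582,0,0],[-0.0511,0.0582,0,0],[-0.0511,0.0582,0,0],[-0.0511,0.0582,0,0],[-0.0511,0.0582,0,0],[0,0,0,-0.1465],[0,0,0,-0.1465],[0,0,0,0],[0,0,0,0],[0,0,0,0]]
  ]
}}

```text
time: 24.62
eef_pos: [0.6371, -0.0436, 0.2097]
tcp_rot: [0.677, 0.736, -0.0, -0.001]
wrist_force: [0.2, 1.2, -0.3]
grip_width: 1.002
grip_force: 0.0
```

```bash
python3 - w11 <<'E'
import sys;exec(open('look.py').read())
reg(590,690,-130,40,3,60,'pan');reg(590,690,-130,40,9,18,'walls');reg(590,690,-130,40,22,40,'posts')
E
```

```text
tcp [ 0.6371 -0.0436  0.2097] yaw 94.85 j [ 0.44  0.62 -0.72  1.49  0.42  1.2  -0.26]
pan 849 c [637.8 -43.6] size [ 66.  116.1] ang 5.1 z [ 3.2 14.2 35.8]
walls none 0
posts 330 c [637.4 -43.1] size [ 60.6 102.8] ang 4.8 z [23.  25.8 36.3]
```

>>> {"api": "jog_arm", "payload": {
  "increments": [
    [[0,0.0014,0.05,0],[0,0,0.07,0],[0,0,0.07,0],[0,0,0.07,0],[0,0,0.06,0],[0,0,0.04,0],[0,0,0.02,0],[0,0,0.01,0],[0,0,0.01,0],[0,0,0,0],[0,0,0,0],[0,0,0,0]]
  ]
}}

```text
time: 25.67
eef_pos: [0.6392, -0.0441, 0.0119]
tcp_rot: [0.676, 0.737, 0.001, 0.001]
wrist_force: [-0.3, 0.7, 0.2]
grip_width: 1.003
grip_force: 0.0
```

>>> {"api": "jog_arm", "payload": {
  "increments": [
    [[0,-0.001,0.007,0],[0,0,0.007,0],[0,0,0,0],[0,0,0,0],[0,0,0,0]]
  ]
}}

```text
time: 26.08
eef_pos: [0.6379, -0.0442, 0.0035]
tcp_rot: [0.676, 0.737, -0.0, -0.0]
wrist_force: [0.4, -0.6, -0.2]
grip_width: 0.997
grip_force: 0.0
```

>>> {"api": "jog_arm", "payload": {
  "increments": [
    [[0,0,0,0],[0,0,0,0],[0,0,0,0],[0,0,0,0],[0,0,0,0],[0,0,0,0],[0,0,0,0],[0,0,0,0],[0,0,0,0]]
  ],
  "jaw": -1,
  "newtons": 70
}}

```text
time: 26.83
eef_pos: [0.6381, -0.0441, 0.0045]
tcp_rot: [0.676, 0.737, 0.0, 0.0]
wrist_force: [-2.6, -0.0, 6.3]
grip_width: 0.737
grip_force: 74.5
```

>>> {"api": "jog_arm", "payload": {
  "increments": [
    [[0,0,-0.004,0],[0,0,-0.01,0],[0,0,-0.02,0],[0,0,-0.04,0],[0,0,-0.05,0],[0,0,-0.06,0],[0,0,-0.06,0],[0,0,-0.04,0],[0,0,0,0],[0,0,0,0],[0,0,0,0]]
  ]
}}

```text
time: 27.75
eef_pos: [0.6371, -0.0445, 0.1447]
tcp_rot: [0.676, 0.737, -0.001, -0.0]
wrist_force: [-1.0, 0.1, -3.6]
grip_width: 0.738
grip_force: 77.3
```

```bash
python3 - w12 <<'E'
import sys;exec(open('look.py').read())
print(s['wrist_force'],s['grip_force'],s['moment'])
zz=s['eef_pos'][2]*1000
k=(Z>zz-15)&(Z<zz+14)&(X>600)&(X<675)&(Y>-120)&(Y<30);k=cv2.morphologyEx(k.astype(np.uint8),cv2.MORPH_OPEN,np.ones((3,3)))>0
rect(w[k],'pan')
k&=(Z<zz+4);k[:,:290]=0;k[:,360:]=0;p=w[k]*1000;A=np.c_[p[:,:2]-p[:,:2].mean(0),np.ones(len(p))];print(np.linalg.lstsq(A,p[:,2],rcond=None)[0])
E
```

```text
tcp [ 0.6371 -0.0445  0.1447] yaw 94.99 j [ 0.43  0.67 -0.69  1.57  0.47  1.07 -0.3 ]
[-1.04748906  0.06708889 -3.56724747] 77.2743022441864 [-0.01319218 -0.04047538  0.02611769]
pan 23413 c [637.6 -42.6] size [ 73.1 114.3] ang 5.0 z [141.5 142.9 154.5]
[-1.65044604e-03  3.31737352e-03  1.42816655e+02]
```

View pics/w12.png

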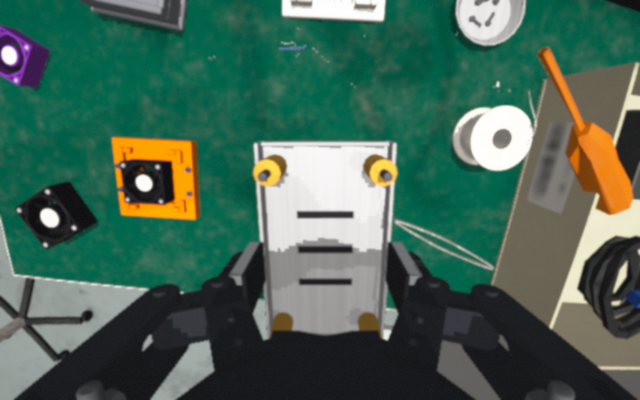

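The pan is held level. Moving toward the plywood tray, with another look on the way.

>>> {"api": "jog_arm", "payload": {
  "increments": [
    [[0.0688,-0.0352,0,0],[0.0688,-0.0352,0,0],[0.0688,-0.0352,0,0],[0.0688,-0.0352,0,0],[0.0688,-0.0352,0,0],[0.0688,-0.0352,0,0],[0.0688,-0.0352,0,0],[0.0688,-0.0352,0,0],[0.0688,-0.0352,0,0],[0,0,0,0.111],[0,0,0,0],[0,0,0,0]]
  ]
}}

```text
time: 28.8
eef_pos: [0.4526, 0.25, 0.1446]
tcp_rot: [0.706, 0.708, -0.001, 0.0]
wrist_force: [0.3, -0.9, -2.5]
grip_width: 0.731
grip_force: 77.4
```

```bash
python3 - w13 <<'E'
import sys;exec(open('look.py').read())
print(s['wrist_force'],s['grip_force'])
reg(370,540,260,460,3,40,'pantray');reg(370,540,260,460,12,40,'pan guides');reg(370,540,350,460,12,40,'far');reg(370,540,260,330,12,40,'near')
reg(540,700,320,480,20,130,'bottle')
E
```

```text
tcp [0.4526 0.25   0.1446] yaw 90.16 j [-0.09  0.5  -0.69  1.9   0.4   0.89 -0.98]
[ 0.33527335 -0.87993562 -2.51935623] 77.4055552482605
pantray 15983 c [453.8 356.9] size [128.6 167.3] ang 89.8 z [ 6.8  8.7 15.2]
pan guides 469 c [449.7 359.8] size [118.1  96.9] ang 89.3 z [13.1 15.8 18.2]
far 168 c [450.4 416. ] size [ 5.7 96.9] ang 89.2 z [12.5 15.5 18. ]
near 301 c [449.  308.5] size [14.5 96.9] ang 89.9 z [13.4 15.9 18.3]
bottle 4130 c [605.6 346. ] size [36.7 41.2] ang 12.2 z [ 23.9  67.  105.8]
```

View pics/w13.png

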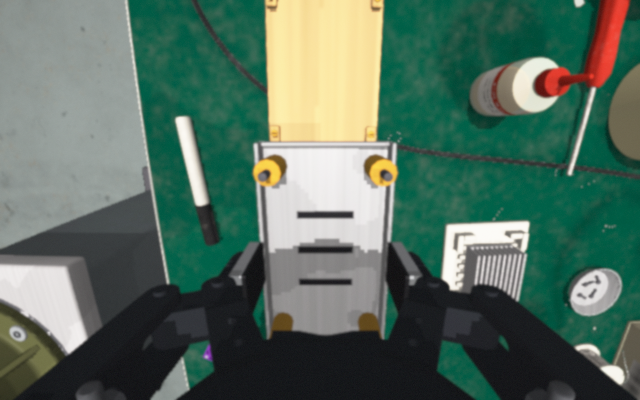

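>>> {"api": "jog_arm", "payload": {
  "increments": [
    [[0.04,-0.002,0,0],[0.05,-0.002,0,0],[0.04,0,0,0],[0,0,0,0],[0,0,0,0],[0,0,0,0]]
  ]
}}

```text
time: 29.35
eef_pos: [0.4517, 0.3136, 0.1448]
tcp_rot: [0.707, 0.707, -0.001, 0.0]
wrist_force: [0.1, -0.8, -3.4]
grip_width: 0.733
grip_force: 77.4
```

```bash
python3 - w14 <<'E'
import sys;exec(open('look.py').read())
wood=(S>40)&(H>10)&(H<35)&(V>120)
reg(370,540,260,470,4,30,'pantray',wood);reg(370,540,260,470,12.5,30,'pan guides',wood);reg(370,540,390,470,12,30,'far')
k=wood&(Z>4)&(Z<30)&(Y>340)&(X>380)&(X<520);k=cv2.morphologyEx(k.astype(np.uint8),cv2.MORPH_OPEN,np.ones((3,3)))>0
p=w[k]*1000;print(np.percentile(p,[.3,99.7],axis=0))
v=np.where(k)[0];print('rows',v.min())
for y in (345,365,385,405,425):
    q=p[abs(p[:,1]-y)<5][:,0];print(y,q.min().round(1),q.max().round(1))
E
```

```text
tcp [0.4517 0.3136 0.1448] yaw 89.94 j [-0.21  0.54 -0.68  1.82  0.42  0.93 -1.07]
pantray 9333 c [450.7 402.9] size [102.8  75.7] ang 0.4 z [ 7.1  8.7 16.4]
pan guides 1023 c [450.5 425.6] size [24.8 98.3] ang 89.6 z [13.4 15.5 17.9]
far 1036 c [450.5 425.6] size [25.1 98.2] ang 89.3 z [13.2 15.5 17.9]
[[399.99478502 365.47508722   6.59208662]
 [500.85372703 440.16209338  17.79240652]]
rows 55Traceback (most recent call last):
  File "<stdin>", line 8, in <module>
    return umr_minimum(a, axis, None, out, keepdims, initial, where)
ValueError: zero-size array to reduction operation minimum which has no identity
```

The tray's near edge is at 288 and the far edge at 440.5, so its centre is (450.3, 364.2), with yaw near 0.

>>> {"api": "jog_arm", "payload": {
  "increments": [
    [[0.05,-0.002,0,0],[0.05,0,0,0],[0,0,0.03,0],[0,0,0.06,0],[0,0,0.06,0],[0,0,0.05,0],[0,0,0.03,0],[0,0,0.01,0],[0,0,0,0],[0,0,0,0],[0,0,0,0]]
  ]
}}

```text
time: 30.32
eef_pos: [0.451, 0.3658, 0.0269]
tcp_rot: [0.707, 0.707, 0.001, 0.0]
wrist_force: [0.8, -0.2, -2.1]
grip_width: 0.737
grip_force: 77.4
```

>>> {"api": "jog_arm", "payload": {
  "increments": [
    [[-0.003,-0.001,0,0],[0,0,0.008,0],[0,0,0.008,0],[0,0,0.004,0],[0,0,0,0],[0,0,0,0],[0,0,0,0]]
  ]
}}

```text
time: 30.9
eef_pos: [0.4496, 0.3641, 0.0155]
tcp_rot: [0.707, 0.707, 0.0, -0.0]
wrist_force: [-0.2, 0.0, -2.8]
grip_width: 0.733
grip_force: 77.4
```

>>> {"api": "jog_arm", "payload": {
  "increments": [
    [[0,0,0.002,0],[0,0,0.002,0],[0,0,0,0],[0,0,0,0],[0,0,0,0]]
  ]
}}

```text
time: 31.32
eef_pos: [0.4497, 0.3641, 0.0136]
tcp_rot: [0.707, 0.707, 0.0, -0.0]
wrist_force: [0.1, 0.6, -2.6]
grip_width: 0.732
grip_force: 77.5
```

>>> {"api": "jog_arm", "payload": {
  "increments": [
    [[0,0,0.0015,0],[0,0,0,0],[0,0,0,0],[0,0,0,0]]
  ]
}}

```text
time: 31.65
eef_pos: [0.4497, 0.3641, 0.0135]
tcp_rot: [0.707, 0.707, 0.0, 0.0]
wrist_force: [-0.8, -1.6, 5.4]
grip_width: 0.735
grip_force: 78.5
```

Contact with the tray. Releasing.

>>> {"api": "jog_arm", "payload": {
  "increments": [
    [[0,0,0,0],[0,0,0,0],[0,0,0,0],[0,0,0,0],[0,0,0,0],[0,0,0,0],[0,0,0,0],[0,0,0,0],[0,0,0,0]]
  ],
  "jaw": 1
}}

```text
time: 32.4
eef_pos: [0.4496, 0.364, 0.0128]
tcp_rot: [0.707, 0.707, -0.0, -0.0]
wrist_force: [-0.8, 0.6, 0.1]
grip_width: 0.997
grip_force: 0.0
```

>>> {"api": "jog_arm", "payload": {
  "increments": [
    [[0,0,-0.01,0],[0,0,-0.03,0],[0,0,-0.06,0],[0,0,-0.08,0],[0,0,-0.08,0],[0,0,-0.08,0],[0,0,-0.06,0],[0,0,0,0],[0,0,0,0],[0,0,0,0]]
  ]
}}

```text
time: 33.23
eef_pos: [0.4495, 0.3634, 0.2126]
tcp_rot: [0.707, 0.707, -0.0, 0.0]
wrist_force: [-0.2, -0.8, 0.1]
grip_width: 1.002
grip_force: 0.0
```

```bash
python3 - w15 <<'E'
import sys;exec(open('look.py').read())
reg(370,540,260,470,4,60,'tray+pan');reg(400,500,295,440,18.5,60,'pan hi')
steel=(S<40)
reg(405,495,295,435,9.5,16,'floor',steel)
k=(X>425)&(X<475)&(Y>320)&(Y<410)&(Z>5)&(Z<16);p=w[k]*1000;A=np.c_[p[:,:2]-p[:,:2].mean(0),np.ones(len(p))];print(np.linalg.lstsq(A,p[:,2],rcond=None)[0])
reg(540,700,320,480,20,130,'bottle')
E
```

```text
tcp [0.4495 0.3634 0.2126] yaw 89.99 j [-0.28  0.51 -0.71  1.65  0.36  1.11 -1.08]
tray+pan 10033 c [450.4 364.2] size [152.5 102.1] ang 89.6 z [ 7.4 11.4 34.6]
pan hi 439 c [449.5 364.9] size [ 65.  103.4] ang 0.1 z [20.9 34.4 44.9]
floor 4243 c [449.8 364. ] size [112.1  62.2] ang 90.0 z [10.2 11.7 13.5]
[ 6.98638957e-04 -4.05948559e-04  1.17339238e+01]
bottle 1746 c [607.1 348. ] size [38.7 39.2] ang 87.7 z [ 23.6  66.7 102.8]
```

View pics/w15.png

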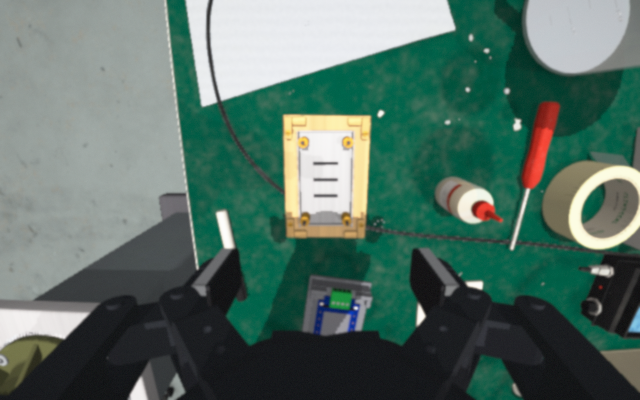

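The pan lies flat and centred in the plywood tray, about (326,177) in the view. The bottle and screwdriver have not been touched, and the gripper is clear of everything. Handing in.

```bash
python3 -c "
from rig import *
print(job_done())"
```

```text
the job is handed in; nothing more can be done
None
```

The stack is apart and handed in at about 33 s of the 115 s: camera checks put the fan, heat sink, board (plug out through the open end) and pan flat and within about 2 mm of their fixtures' centres, with the gripper clear and the bottle and screwdriver left alone; the hand-in returned no verdict.

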